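# Lock the sample chest with its hex-key clamp screw

## Robot

A 6-joint arm with a two-finger parallel gripper is mounted at the origin on the work surface. World frame = base frame: x ahead of the robot, y to its left, z up, the work surface at z = 0. Lengths are in mm, angles in rad, forces in N, time in s.
With the tool pointing down it reaches from about 350 to 975 mm from the base axis. Payload 7.1 kg.
Tool frame: the origin (TCP) lies midway between the tips of the shut fingers; the grasp point (between the pads) lies 19 mm behind it (env.grip_point_offset is the z of the grasp point in the tool frame, in mm); z points along the fingers, y is the direction in which the jaws open and shut (so a half turn about z gives the same grasp; the last joint's range is limited). The gripper opens to 88 mm and grips with 3 to 60 N. Pads are 20 mm wide; open, the fingers measure 115 mm over their backs; the gripper's body (75 mm by 178 mm) begins 61 mm behind the grasp point.
Start: joints at [-1.325, 0.423, 1.63, -0, 1.089, -0.019], TCP at [163.591, -603.194, 222.675] pointing down, gripper open.
Joint ranges: [-3, 3], [-0.9, 2.11], [0.09, 2.58], [-1.31, 4.45], [0.11, 2.69], [-2.54, 2.54]. Speed limits (rad/s): [2.39, 2.39, 3.01, 3.14, 3.14, 3.14].

## Interface

Orientations are given as a 3x3 rotation matrix whose columns are the frame's x, y, z axes.
In Python, from bench import env, cams gives the robot as it stands.
- The arm moves only by the tool step_arm, never from a script. Its argument "rows" is a list of rows, each a list of 2 entries, a list of its own where there are three numbers: the shift along the tool's x, y, z as a fraction of full scale, then the turn about the tool's z as a fraction of full scale. In form: [[[tx, ty, tz], spin], ...]. A call has 1 to 8 rows; each row shifts and turns the commanded pose from where the row before left it, along the tool's axes as they then stand; what a row does not reach is not made up. Full scale, the value 1, is 40 mm for a shift and 5 degrees for a turn. A row lasts 1/12 s, in which the tool goes at most 41.7 mm and 7.16 degrees, less where a joint would pass 70% of its speed; a pose out of reach is approached as far as the arm can. A call with a number of a shift or a turn outside -1 to 1 is refused whole. A call with a gripper value outside its range is refused whole. "gripper" is the closure, from -1 (fully open) to 1 (shut), set as the call begins (left out, the last holds). The fingers move at their own pace and stop on an object; "force" is the grip in N (left out, the last holds). Time passes only in rows, so rows that do not move let the fingers close. It gives the time, the measured TCP pose, the force and the opening at its end, in the units of the state.
- env.sense(): the state, without advancing time (a new reading comes with each control period).
- cams.capture(name): name is "scene" or "top"; returns a dict with "image" (420x560x3 uint8, blue, green, red), "camera_matrix" (3x3 intrinsics, pixels), "k1" (the pictures are not rectified: a ray, as slopes to the right and down, at radius r is drawn at 1 + k1 r^2 times it, then the intrinsics apply), "R" (3x3) and "t" (3): a world point X has camera coordinates R X + t. Camera axes: x right, y down, z forward; pixel columns grow to the right and rows downward; lengths in mm; the calibration is good to about 2 mm. A picture is of the moment at which its call begins. There is no depth.
- env.hand_in(): hands the job in, once; it reports no verdict.
The state is a dict: "time_s": time; "q": joint angles; "dq": joint speeds; "joint_efforts": joint torques, N m; "ee_pos": TCP position; "ee_rot": TCP orientation; "force": force on the tool from outside, world axes, zero at the start; "torque": the same for the moment, N m; "grip_width": finger opening in mm.
Only numpy, scipy, OpenCV 4.12 (cv2) and the standard library are available. Lean on these libraries where they do the work, as an engineer would, in place of code of your own. Each camera call takes 0.05 s, during which the arm holds its last target. There are 200 camera calls.

## Task

Lock the blue sample chest: swing its hasp bar by the orange knob right over the cover to its stop, then take the T-handled hex key from its white stand, push it fully home in the socket of the lock screw and only then turn the screw clockwise with it until the red tab lies across the hasp bar and the screw comes to its stop. Finally pull the key out and stand it fully down in its stand again, leaving the hasp closed, the screw locked, and the bottle, beaker and black box undisturbed.

Things in the scene. Friction and masses are not known exactly. Their poses are not given: they have to be found in the camera images.
- chest: fixed low sample chest, blue with a white top, 240 (x) x 290 (y) x 95 high; origin at the centre of its underside, z up. On its flat top are the hasp bar and the lock screw. Its own +x side is the far side, turned up to 0.2 rad.
- hasp (a joint): hasp bar's hinge, vertical axis at hasp_hinge, stiff (0.08 N m friction, stays where left). 0 = closed, against its stop, bar pointing to the chest's -y; grows to 1.1 rad as the bar swings, clockwise seen from above, out to the chest's -x (robot) side. Starts open.
- hasp_hinge (a point): point on the hasp's hinge axis, at the height of the bar's top, 12 mm above the chest's top; fixed on the chest at its (-5, 95) mm. Turns with the bar: the bar (steel, 24 wide, 6 thick) runs from here 195 mm along this frame's -y.
- hasp_knob (a point): centre of the upright orange knob on the bar, a cylinder 22 diameter, 40 high above the bar's top (this point is 20 mm above the bar's top); 125 mm from the hinge axis. It can be gripped from above or pushed.
- lock_screw (a joint): lock screw (dark head about 48 wide, 31 high; red tab 20 wide reaching 65 from the axis, its top 25 above the chest) on a vertical axis. 0 = open, tab to the chest's -y; grows clockwise seen from above to its hard stop at 1.4 rad (locked): tab to the chest's -x, across the hasp bar's end. Starts at 0 to 0.35; friction 0.2 N m; does not rise or sink.
- lock_socket (a point): centre of the floor of the lock screw's hexagonal socket, at the chest's (45, -75) mm, 10 mm above its top; turns with the screw. z up out of the socket, x the way the red tab points. Socket 23.6 across flats, flats facing +x, -x and every 60 degrees, 16 deep, plus a steep lead-in 5 high and 2.5 wide above it: the mouth is 21 above this floor.
- key: T-handled hex key, 0.22 kg, starts upright in its stand. Origin at the centre of its tip (lower end); z up its shank, x along its crossbar. Hex shank 22 across flats, flats facing +x, -x and every 60 degrees (fits the socket when its yaw equals the socket's modulo 60 degrees, about 8 degrees of play either way), 95 long, lowest 3 mm reduced to 18.
- key_grip (a point): centre of the key's green crossbar, 107 mm above the tip; the bar is 100 long (along x), 28 wide (y), 24 high. Grip it across its width from above.
- stand_hole (a point): centre of the floor of the key stand's round hole, 30 diameter and 45 deep, z up; the hole's mouth is 60 mm above the table. The fixed stand is a white block 70 x 70 x 60 on a grey foot 100 x 100; it stands on one side of the chest or the other. The key's tip rests here.
- amber_bottle: loose amber bottle, 66 diameter, 140 high, on the other side of the chest from the key stand; origin under its centre. Bystander.
- beaker: loose clear beaker, 70 diameter, 90 high, to the left of the chest, farther out than the stand or bottle; origin under its centre. Bystander.
- slide_box: loose black box, 60 x 110 x 35 high, to the right of the chest, farther out than the stand or bottle; origin under its centre. Bystander.
Not all that is in view belongs to the job. Of the things like the key, leave any that is purple; of the rest the smaller one is meant.

How it is judged:
By the outcome, as a careful person would: the job done as asked, in the order asked, and still so for the second after the job is handed in, with the robot touching nothing.
It also fails if it takes over 64 s, if anything falls off the work surface, if the arm or the gripper's body presses on something with over 40 N, if the wrist force passes 120 N, or if a joint passes its speed limit or range.

## Working session

There is one attempt and no reset: what is moved stays moved. The work goes in short steps, Python scripts to look and compute and a tool call to move; the robot and the scene stay as the last step left them, time stands still between calls to the robot, and variables do not carry over. Pictures are saved under pics/ and viewed, about 8 in all and at most 12, crops included, and the job is handed in when it is done.

Besides the shell and the picture viewer there is one more tool, called after "Call:" by a JSON object that holds its "op" and its "data", one argument or row to a line. step_arm: Moves the arm, as the interface text tells. Its arguments: {"type":"object","properties":{"rows":{"type":"array","items":{"type":"array"}},"gripper":{"type":"number"},"force":{"type":"number"}},"required":["rows"]}

```bash
ls; mkdir -p pics; cat > h.py <<'E'
import numpy as np, cv2
from bench import env, cams
def cap(n):
    return cams.capture(n)
def ray(c,u,v):
    K=np.array(c["camera_matrix"]);k=c["k1"]
    d=np.array([(u-K[0,2])/K[0,0],(v-K[1,2])/K[1,1]]);p=d.copy()
    for _ in range(30): p=d/(1+k*(p@p))
    R=np.array(c["R"]);t=np.array(c["t"])
    return -R.T@t, R.T@np.array([p[0],p[1],1])
def atz(c,u,v,z):
    o,d=ray(c,u,v); return (o+d*(z-o[2])/d[2])
def proj(c,X):
    K=np.array(c["camera_matrix"]);X=np.array(c["R"])@np.array(X,float)+np.array(c["t"])
    p=X[:2]/X[2];p=p*(1+c["k1"]*(p@p));return np.array([K[0,0]*p[0]+K[0,2],K[1,1]*p[1]+K[1,2]])
E
python3 - <<'E'
from h import *
print(env.sense(), env.grip_point_offset)
a=cap("scene");b=cap("top")
for n,c in(("scene",a),("top",b)):
    cv2.imwrite(f"pics/{n}0.png",c["image"]);print(n,c["camera_matrix"],c["k1"],-np.array(c["R"]).T@c["t"])
    import pickle;pickle.dump(c,open(n+"0.pkl","wb"))
E
```

```text
pics
{'time_s': 0.0, 'q': array([-1.32499807e+00,  4.23823529e-01,  1.63072201e+00, -1.70995678e-05,
        1.08858578e+00, -1.90196033e-02]), 'dq': array([ 3.78848531e-04,  7.23020908e-04,  1.24196059e-03, -9.05017395e-05,
       -2.10671921e-03, -6.29572175e-04]), 'joint_efforts': array([ 1.58678458e-04, -5.44622898e+01, -2.73669577e+01,  6.43908698e-02,
        2.28867604e-02, -1.31261354e-04]), 'ee_pos': array([ 163.45242679, -602.65439425,  221.89992817]), 'ee_rot': array([[ 9.65138114e-01,  2.61740843e-01, -3.89100792e-04],
       [ 2.61741132e-01, -9.65136966e-01,  1.48873965e-03],
       [ 1.41284137e-05, -1.53868306e-03, -9.99998816e-01]]), 'force': array([-0.03131239,  1.05952999,  0.08093834]), 'torque': array([-0.0539777 , -0.00376576,  0.04943277]), 'grip_width': 88.24717164291222} -18.700000000000003
scene [[540.14077125   0.         279.09513265]
 [  0.         540.14077125 212.2587144 ]
 [  0.           0.           1.        ]] 0.03666767537782191 [1106.93190352  443.19266997 1022.59753329]
top [[416.60835808   0.         275.81138536]
 [  0.         416.60835808 208.27823603]
 [  0.           0.           1.        ]] 0.02264210056251634 [ 344.02190276  -53.64300724 1244.7692778 ]
```

View pics/top0.png

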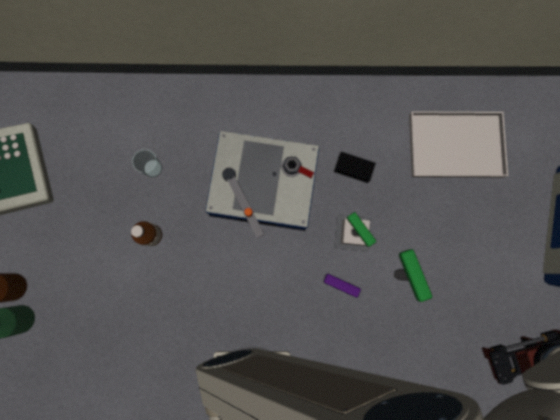

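View pics/scene0.png

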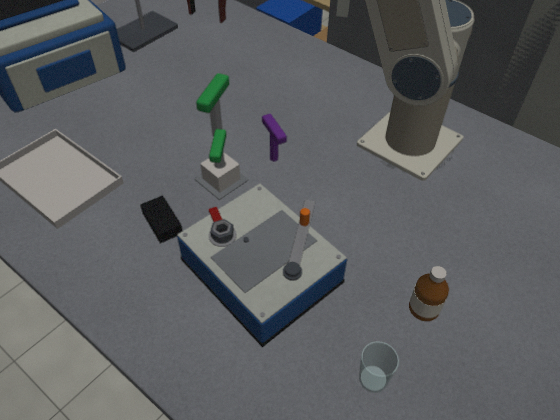

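The top view shows the hinge near (229,174), the knob at (248,212), the screw at (292,165) with its tab tip at (313,174), and the key's crossbar from (351,216) to (372,243) on the stand at (357,232). The larger green key at (416,275) and the purple one at (342,286) must be left alone. The scene view agrees, with the stand on the right (-y) side.

```bash
python3 - <<'E'
from h import *
import pickle
T=pickle.load(open("top0.pkl","rb"));S=pickle.load(open("scene0.pkl","rb"))
def seg(c,col,box):
    u0,v0,u1,v1=box;h=cv2.cvtColor(c["image"],cv2.COLOR_BGR2HSV)[v0:v1,u0:u1].astype(int)
    lo,hi=col;m=(h[...,0]>=lo)&(h[...,0]<=hi)&(h[...,1]>120)&(h[...,2]>60)
    if col==RED:m=((h[...,0]<4)|(h[...,0]>174))&(h[...,1]>120)&(h[...,2]>60)
    v,u=np.nonzero(m);return np.stack([u+u0,v+v0],1).astype(float)
RED=(0,4);G=(50,75);O=(4,14)
for nm,c,boxes in(("top",T,dict(key=(G,(340,205,385,255),134),knob=(O,(235,200,260,225),147),tab=(RED,(295,160,325,185),120))),("scene",S,dict(key=(G,(205,125,232,165),122),knob=(O,(293,203,315,232),127),tab=(RED,(205,203,230,225),120)))):
    for k,(col,b,z) in boxes.items():
        p=seg(c,col,b)
        r=cv2.minAreaRect(p.astype(np.float32))
        w=np.array([atz(c,u,v,z)[:2] for u,v in p]);rw=cv2.minAreaRect(w.astype(np.float32))
        print(nm,k,len(p),p.mean(0).round(1),'rect',np.round(rw[0],1),np.round(rw[1],1),round(rw[2],1),'mean',w.mean(0).round(1))
a=T["image"][120:255,195:390];b=S["image"][110:340,165:355]
a=cv2.resize(a,None,fx=4,fy=4,interpolation=cv2.INTER_CUBIC);cv2.imwrite("pics/tc.png",a)
b=cv2.resize(b,None,fx=2.6,fy=2.6,interpolation=cv2.INTER_CUBIC);cv2.imwrite("pics/sc.png",b)
E
```

```text
top key 337 [361.1 229.2] rect [ 447.5 -294.2] [96.2 27.3] 34.8 mean [ 447.6 -294.8]
top knob 55 [247.9 211.6] rect [490.8   9.2] [21.5 18.6] 0.7 mean [491.9   8.2]
top tab 79 [305.4 171.5] rect [ 607.8 -147.2] [39.6 15.2] 63.1 mean [ 608.  -147.7]
scene key 362 [217.4 144.8] rect [ 444.8 -300.2] [115.5  28.8] 36.1 mean [ 444.9 -299.9]
scene knob 150 [304.2 216.3] rect [489.5   6.9] [48.4 19.7] 38.0 mean [489.6   6.1]
scene tab 116 [214.8 213.9] rect [ 606.8 -150.3] [38.8 18.1] 62.5 mean [ 606.8 -150.1]
```

View pics/tc.png

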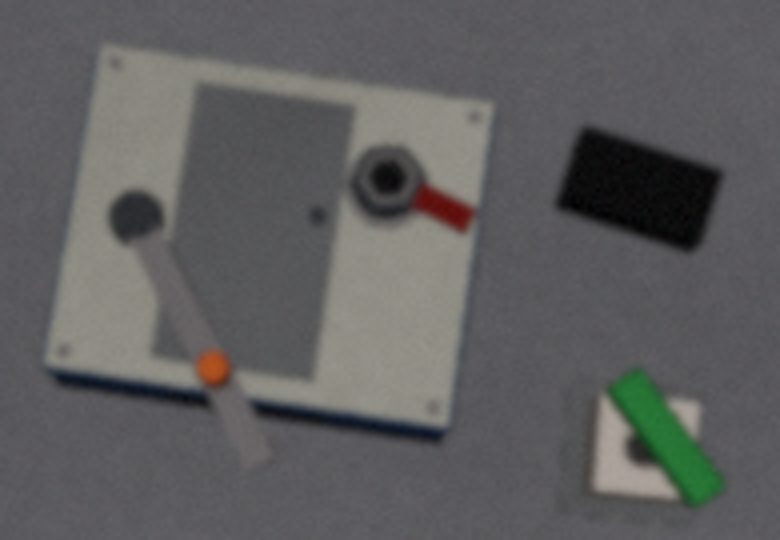

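View pics/sc.png

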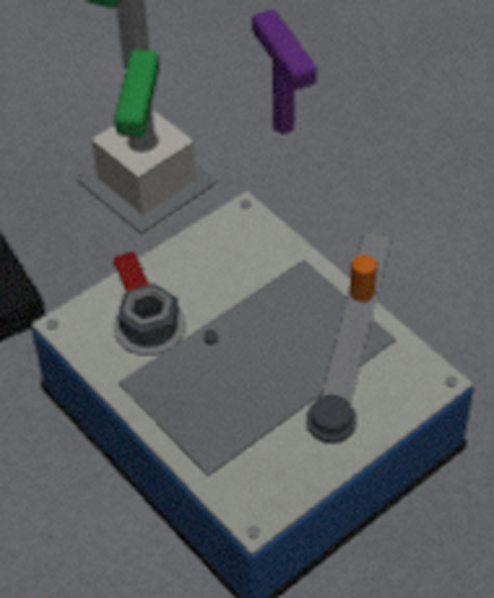

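```bash
python3 - <<'E'
from h import *
import pickle
from scipy.optimize import least_squares
T=pickle.load(open("top0.pkl","rb"));S=pickle.load(open("scene0.pkl","rb"))
t=lambda x,y:((x+.5)/4-.5+195,(y+.5)/4-.5+120)
s=lambda x,y:((x+.5)/2.6-.5+165,(y+.5)/2.6-.5+110)
# local pt (chest frame), camera, pixel
L=[((120,145,95),T,t(103,45)),((120,-145,95),T,t(493,103)),((-120,-145,95),T,t(445,430)),((-120,145,95),T,t(47,368)),
((120,145,95),S,s(252,552)),((120,-145,95),S,s(33,324)),((-120,-145,95),S,s(247,192)),((-120,145,95),S,s(470,385)),
((45,-75,126),T,t(388,181)),((45,-75,126),S,s(149,308))]
W=lambda p,l:np.array([p[0]+np.cos(p[2])*l[0]-np.sin(p[2])*l[1],p[1]+np.sin(p[2])*l[0]+np.cos(p[2])*l[1],l[2]])
f=lambda p:np.concatenate([proj(c,W(p,l))-np.array(q) for l,c,q in L])
r=least_squares(f,[580,0,0]);p=r.x;print(p.round(3),r.fun.reshape(-1,2).round(1))
sock=W(p,(45,-75,105));hin=W(p,(-5,95,107));print("sock",sock,"hinge",hin)
for c,q in((T,t(388,181)),(S,s(149,308))): print("sock px@126",atz(c,*q,126))
kn=np.array([490.5,8]);d=kn-hin[:2];print("knob d",np.hypot(*d),"ang",np.arctan2(-d[0],-d[1]) , "hasp", -(np.arctan2(d[1],d[0])-(-np.pi/2+p[2])))
tab=np.array([607.5,-148.9]);d=tab-sock[:2];print("tab yaw",np.arctan2(d[1],d[0]),"screw",-(np.arctan2(d[1],d[0])-(-np.pi/2+p[2])))
# stand top corners (z 60)
for q in((607,397),(702,402),(588,492),(676,500)):print("stand T",atz(T,*t(*q),60).round(1))
for q in((142,210),(93,143),(194,144)):print("stand S",atz(S,*s(*q),60).round(1))
print("key ends T@134",atz(T,*t(628,376),134),atz(T,*t(706,497),134))
# key box fit by silhouette rect: project 8 corners hull mean vs seg bbox
def sil(c,x,y,yaw,z=122):
    P=np.array([[a*50,b*14,e*12] for a in(-1,1) for b in(-1,1) for e in(-1,1)])
    R=np.array([[np.cos(yaw),-np.sin(yaw)],[np.sin(yaw),np.cos(yaw)]])
    Q=np.array([proj(c,[*(R@P_[:2]+[x,y]),P_[2]+z]) for P_ in P]).astype(np.float32)
    h=cv2.convexHull(Q);m=cv2.moments(h);return np.array([m['m10']/m['m00'],m['m01']/m['m00'],m['m00'],0])
from math import *
def axis(c,b):
    u0,v0,u1,v1=b;h=cv2.cvtColor(c["image"],cv2.COLOR_BGR2HSV)[v0:v1,u0:u1].astype(int)
    m=(h[...,0]>=50)&(h[...,0]<=75)&(h[...,1]>120)&(h[...,2]>60);v,u=np.nonzero(m);return np.array([u.mean()+u0,v.mean()+v0])
at=axis(T,(340,205,385,255));as_=axis(S,(205,125,232,165))
yaw=atan2(*(atz(T,*t(628,376),134)-atz(T,*t(706,497),134))[[1,0]])
r=least_squares(lambda p:np.concatenate([sil(T,*p[:2],yaw)[:2]-at,sil(S,*p[:2],yaw)[:2]-as_]),[447,-294]);print("key grip",r.x,yaw,r.fun)
E
```

```text
[ 5.93196e+02 -2.94090e+01 -1.49000e-01] [[-1.3 -0.8]
 [ 1.6 -0. ]
 [ 1.8  1.2]
 [-2.   0.7]
 [-0.4  2.4]
 [-2.1  0. ]
 [ 0.2 -1.4]
 [ 2.8 -0.3]
 [ 0.3 -0.5]
 [-0.6 -1.5]]
sock [ 626.55140868 -110.26359555  105.        ] hinge [602.36866228  65.27897699 107.        ]
sock px@126 [ 625.07511706 -109.4045075   126.        ]
sock px@126 [ 628.57805654 -106.51842271  126.        ]
knob d 125.68006526334527 ang 1.0975791319633672 hasp 0.9484260283753958
tab yaw -2.028904501996566 screw 0.30895507161369773
stand T [ 483.9 -269.4   60. ]
stand T [ 480.6 -337.4   60. ]
stand T [ 415.8 -254.4   60. ]
stand T [ 410.4 -316.8   60. ]
stand S [ 513.2 -233.4   60. ]
stand S [ 480.5 -331.3   60. ]
stand S [ 417.6 -256.2   60. ]
key ends T@134 [ 489.41645873 -270.32844013  134.        ] [ 408.38936107 -320.45270221  134.        ]
key grip [ 446.72175896 -296.24137888] 0.5539918533644184 [-0.21065494  0.90195645  0.37494195  1.34078926]
```

Call:
{"op": "step_arm", "data": {
  "rows": [
    [[0, 0, -0.5], -0.8],
    [[0, 0, -0.5], -0.8],
    [[0, 0, -0.5], -0.8],
    [[0.79, -0.55, 0], 0],
    [[0.79, -0.55, 0], 0],
    [[0.79, -0.55, 0], 0],
    [[0.79, -0.55, 0], 0],
    [[0.79, -0.55, 0], 0]
  ],
  "gripper": -1,
  "force": 20
}}

```text
time_s: 0.77
ee_pos: [254.2, -431.3, 282.3]
ee_rot: [[0.89, 0.456, -0.0], [0.456, -0.89, 0.001], [0.0, -0.001, -1.0]]
force: [0.9, 1.0, 0.3]
grip_width: 87.6
```

Call:
{"op": "step_arm", "data": {
  "rows": [
    [[0.79, -0.55, 0], 0],
    [[0.79, -0.55, 0], 0],
    [[0.79, -0.55, 0], 0],
    [[0.79, -0.55, 0], 0],
    [[0.79, -0.55, 0], 0],
    [[0.79, -0.55, 0], 0],
    [[0.79, -0.55, 0], 0],
    [[0.79, -0.55, 0], 0]
  ],
  "gripper": -0.2
}}

```text
time_s: 1.43
ee_pos: [398.7, -159.3, 282.6]
ee_rot: [[0.89, 0.456, 0.0], [0.456, -0.89, -0.0], [-0.0, 0.0, -1.0]]
force: [0.5, -1.3, -0.1]
grip_width: 52.7
```

Call:
{"op": "step_arm", "data": {
  "rows": [
    [[0.79, -0.55, 0], 0],
    [[0.79, -0.55, 0], 0],
    [[0.79, -0.55, 0], 0],
    [[0.79, -0.55, 0], 0],
    [[0.79, -0.55, 0], 0],
    [[0, 0, 0], 0],
    [[0, 0, 0], 0]
  ]
}}

```text
time_s: 2.02
ee_pos: [489.0, 10.4, 282.2]
ee_rot: [[0.888, 0.46, -0.001], [0.46, -0.888, -0.0], [-0.001, -0.0, -1.0]]
force: [-0.4, -0.4, -0.3]
grip_width: 52.6
```

Call:
{"op": "step_arm", "data": {
  "rows": [
    [[0, 0.07, 0.8], 0],
    [[0, 0, 0.9], 0],
    [[0, 0, 0.9], 0],
    [[0, 0, 0.8], 0],
    [[0, 0, 0.5], 0],
    [[0, 0, 0.3], 0],
    [[0, 0, 0], 0]
  ]
}}

```text
time_s: 2.6
ee_pos: [487.2, 5.0, 112.1]
ee_rot: [[0.89, 0.455, -0.006], [0.455, -0.89, -0.0], [-0.005, -0.003, -1.0]]
force: [-0.1, -0.6, -0.1]
grip_width: 53.0
```

Call:
{"op": "step_arm", "data": {
  "rows": [
    [[0, 0, 0], 0],
    [[0, 0, 0], 0],
    [[0, 0, 0], 0],
    [[0, 0, 0], 0],
    [[0, 0, 0], 0]
  ],
  "gripper": 1,
  "force": 10
}}

```text
time_s: 3.02
ee_pos: [490.6, 6.3, 115.6]
ee_rot: [[0.89, 0.457, 0.002], [0.457, -0.89, 0.0], [0.001, 0.001, -1.0]]
force: [-0.9, 0.9, 0.3]
grip_width: 22.9
```

Call:
{"op": "step_arm", "data": {
  "rows": [
    [[0.01, 0.247, 0], -0.9],
    [[0.01, 0.247, 0], -0.9],
    [[0.01, 0.247, 0], -0.9],
    [[0.01, 0.247, 0], -0.9],
    [[0.01, 0.247, 0], -0.9],
    [[0.01, 0.247, 0], -0.9]
  ]
}}

```text
time_s: 3.52
ee_pos: [529.4, -38.3, 115.5]
ee_rot: [[0.582, 0.813, 0.002], [0.813, -0.582, 0.0], [0.001, 0.001, -1.0]]
force: [2.0, 3.1, 0.5]
grip_width: 21.2
```

Call:
{"op": "step_arm", "data": {
  "rows": [
    [[0.01, 0.247, 0], -0.9],
    [[0.01, 0.247, 0], -0.9],
    [[0.01, 0.247, 0], -0.9],
    [[0.01, 0.247, 0], -0.9],
    [[0.01, 0.247, 0], -0.9],
    [[0, 0, 0], 0]
  ]
}}

```text
time_s: 4.02
ee_pos: [575.2, -58.9, 115.5]
ee_rot: [[0.228, 0.974, 0.003], [0.974, -0.228, -0.0], [0.0, 0.003, -1.0]]
force: [0.7, 0.1, 6.5]
grip_width: 21.5
```

Call:
{"op": "step_arm", "data": {
  "rows": [
    [[0, 0.1, 0], -0.4],
    [[0, 0.1, 0], -0.4],
    [[0, 0, 0], 0]
  ]
}}

```text
time_s: 4.27
ee_pos: [581.8, -60.3, 115.5]
ee_rot: [[0.163, 0.987, 0.002], [0.987, -0.163, -0.0], [0.0, 0.002, -1.0]]
force: [1.0, -1.1, 4.4]
grip_width: 21.8
```

Call:
{"op": "step_arm", "data": {
  "rows": [
    [[0, 0.05, 0], 0],
    [[0, 0.05, 0], 0],
    [[0, 0, 0], 0]
  ]
}}

```text
time_s: 4.52
ee_pos: [584.7, -60.9, 115.4]
ee_rot: [[0.164, 0.986, 0.0], [0.986, -0.164, -0.0], [-0.0, 0.0, -1.0]]
force: [-1.1, -1.3, 6.7]
grip_width: 21.7
```

Call:
{"op": "step_arm", "data": {
  "rows": [
    [[0, 0.05, 0], 0],
    [[0, 0.05, 0], 0],
    [[0, 0, 0], 0]
  ]
}}

```text
time_s: 4.77
ee_pos: [584.7, -61.0, 114.8]
ee_rot: [[0.164, 0.986, -0.008], [0.986, -0.164, 0.001], [-0.001, -0.008, -1.0]]
force: [-12.5, 0.7, 14.0]
grip_width: 21.9
```

Call:
{"op": "step_arm", "data": {
  "rows": [
    [[0, 0.04, 0], 0],
    [[0, 0, 0], 0]
  ]
}}

```text
time_s: 4.93
ee_pos: [584.7, -61.0, 114.3]
ee_rot: [[0.164, 0.986, -0.011], [0.986, -0.164, 0.001], [-0.001, -0.011, -1.0]]
force: [-16.0, 1.8, 14.4]
grip_width: 21.7
```

Call:
{"op": "step_arm", "data": {
  "rows": [
    [[0, -0.06, 0], 0],
    [[0, -0.06, 0], 0],
    [[0, 0, 0], 0]
  ]
}}

```text
time_s: 5.18
ee_pos: [584.6, -61.0, 114.6]
ee_rot: [[0.163, 0.987, -0.001], [0.987, -0.163, -0.0], [-0.0, -0.001, -1.0]]
force: [-0.8, -1.7, 0.1]
grip_width: 21.4
```

Call:
{"op": "step_arm", "data": {
  "rows": [
    [[0, 0, 0], 0],
    [[0, 0, 0], 0],
    [[0, 0, 0], 0],
    [[0, 0, -0.5], 0],
    [[0, 0, -0.8], 0],
    [[0, 0, -0.8], 0.9],
    [[0, 0, -0.8], 0.9]
  ],
  "gripper": -0.2
}}

```text
time_s: 5.77
ee_pos: [585.5, -60.9, 231.7]
ee_rot: [[0.318, 0.948, -0.001], [0.948, -0.318, 0.0], [-0.0, -0.001, -1.0]]
force: [0.6, -0.1, 0.2]
grip_width: 52.6
```

Call:
{"op": "step_arm", "data": {
  "rows": [
    [[0, 0, 0], 1],
    [[0, 0, 0], 1],
    [[0, 0, 0], 1],
    [[0, 0, 0], 1],
    [[0, 0, 0], 1],
    [[0, 0, 0], 1],
    [[0, 0, 0], 1],
    [[0, 0, 0], 0.95]
  ],
  "gripper": -1
}}

```text
time_s: 6.43
ee_pos: [585.9, -61.0, 230.6]
ee_rot: [[0.851, 0.525, 0.0], [0.525, -0.851, 0.0], [0.0, 0.0, -1.0]]
force: [0.0, 0.6, -0.3]
grip_width: 87.8
```

Call:
{"op": "step_arm", "data": {
  "rows": [
    [[-0.75, 0.4, 0], 0],
    [[-0.75, 0.4, 0], 0],
    [[-0.75, 0.4, 0], 0],
    [[-0.75, 0.4, 0], 0],
    [[-0.75, 0.4, 0], 0],
    [[-0.75, 0.4, 0], 0],
    [[-0.75, 0.4, 0], 0]
  ]
}}

```text
time_s: 7.02
ee_pos: [465.9, -268.4, 230.8]
ee_rot: [[0.849, 0.529, 0.0], [0.529, -0.849, -0.0], [0.0, 0.0, -1.0]]
force: [0.4, -0.1, 0.1]
grip_width: 87.4
```

```bash
python3 - <<'E'
from h import *
print(env.sense()["ee_pos"])
a=cap("scene");b=cap("top")
x=cv2.resize(a["image"][100:300,150:350],None,fx=2,fy=2);y=cv2.resize(b["image"][120:320,200:400],None,fx=2,fy=2)
cv2.imwrite("pics/c1.png",np.hstack([x,y]))
E
```

```text
[ 465.89485677 -268.42867432  230.77277406]
```

View pics/c1.png

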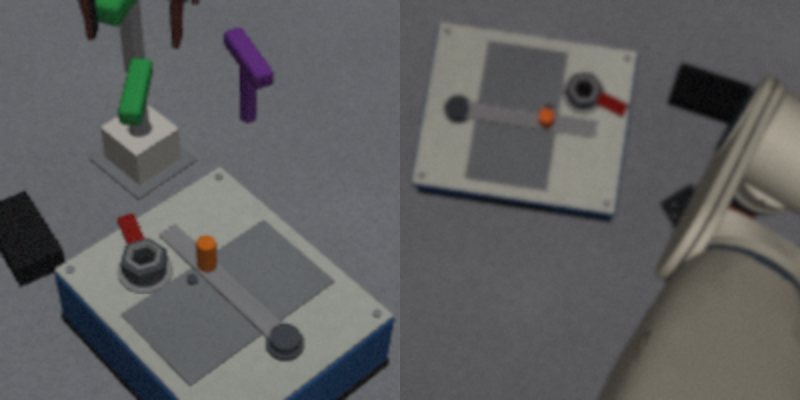

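The hasp now lies closed beside the screw (bar end at crop (175,235), knob at (206,252)), and the key is still standing in its stand. Next I go to the key.

Call:
{"op": "step_arm", "data": {
  "rows": [
    [[-0.77, 0.33, 0], 0],
    [[0, 0, 0.5], 0],
    [[0, 0, 0.8], 0],
    [[0, 0, 0.8], 0],
    [[0, 0, 0.6], 0],
    [[0, 0, 0.4], 0],
    [[0, 0, 0.1], 0],
    [[0, 0, 0], 0]
  ]
}}

```text
time_s: 7.78
ee_pos: [447.3, -293.8, 101.6]
ee_rot: [[0.849, 0.529, -0.002], [0.529, -0.849, 0.002], [-0.001, -0.002, -1.0]]
force: [0.2, 0.9, 0.3]
grip_width: 87.6
```

Call:
{"op": "step_arm", "data": {
  "rows": [
    [[0, 0, 0], 0],
    [[0, 0, 0], 0],
    [[0, 0, 0], 0],
    [[0, 0, 0], 0],
    [[0, 0, 0], 0],
    [[0, 0, 0], 0],
    [[0, 0, 0], 0]
  ],
  "gripper": 1,
  "force": 40
}}

```text
time_s: 8.37
ee_pos: [447.6, -294.8, 103.0]
ee_rot: [[0.849, 0.529, 0.0], [0.529, -0.849, -0.0], [0.0, 0.0, -1.0]]
force: [-0.2, -0.4, -0.7]
grip_width: 44.7
```

Call:
{"op": "step_arm", "data": {
  "rows": [
    [[0, 0, 0], 0],
    [[0, 0, 0], 0],
    [[0, 0, 0], 0],
    [[0, 0, 0], 0],
    [[0, 0, 0], 0],
    [[0, 0, 0], 0]
  ]
}}

```text
time_s: 8.87
ee_pos: [447.5, -294.6, 102.7]
ee_rot: [[0.849, 0.529, -0.0], [0.529, -0.849, 0.0], [0.0, -0.0, -1.0]]
force: [0.1, 0.2, 1.3]
grip_width: 28.0
```

Call:
{"op": "step_arm", "data": {
  "rows": [
    [[0, 0, -0.5], 0],
    [[0, 0, -0.7], 0],
    [[0, 0, -0.8], -1],
    [[0, 0, -0.8], -1],
    [[0, 0, -0.6], -1],
    [[0, 0, 0], -1],
    [[0, 0, 0], -1],
    [[0, 0, 0], -1]
  ]
}}

```text
time_s: 9.53
ee_pos: [447.4, -294.6, 239.1]
ee_rot: [[0.467, 0.884, 0.0], [0.884, -0.467, -0.0], [-0.0, 0.0, -1.0]]
force: [0.0, 0.6, -2.1]
grip_width: 27.9
```

Call:
{"op": "step_arm", "data": {
  "rows": [
    [[0, 0, 0], -0.2],
    [[0.88, 0.27, 0], 0],
    [[0.88, 0.27, 0], 0],
    [[0.88, 0.27, 0], 0],
    [[0.88, 0.27, 0], 0],
    [[0.88, 0.27, 0], 0],
    [[0.88, 0.27, 0], 0]
  ]
}}

```text
time_s: 10.12
ee_pos: [602.0, -134.6, 238.1]
ee_rot: [[0.457, 0.889, -0.001], [0.889, -0.457, 0.0], [-0.0, -0.001, -1.0]]
force: [0.7, -0.2, -2.5]
grip_width: 27.7
```

Call:
{"op": "step_arm", "data": {
  "rows": [
    [[0.44, 0.13, 0], 0],
    [[0.44, 0.13, 0], 0],
    [[0, 0, 0], 0],
    [[0, 0, 0], 0]
  ]
}}

```text
time_s: 10.45
ee_pos: [626.5, -109.1, 238.0]
ee_rot: [[0.455, 0.891, -0.001], [0.891, -0.455, -0.0], [-0.001, -0.001, -1.0]]
force: [0.2, -0.0, -2.7]
grip_width: 27.6
```

```bash
python3 - <<'E'
from h import *
import pickle
print(env.sense()["ee_pos"])
a=cap("scene");b=cap("top");pickle.dump((a,b),open("c2.pkl","wb"))
x=cv2.resize(a["image"][140:290,165:265],None,fx=4,fy=4,interpolation=cv2.INTER_CUBIC);y=cv2.resize(b["image"][120:270,230:330],None,fx=4,fy=4,interpolation=cv2.INTER_CUBIC)
cv2.imwrite("pics/c2.png",np.hstack([x,y]))
E
```

```text
[ 626.47388426 -109.05477397  238.00176636]
```

View pics/c2.png

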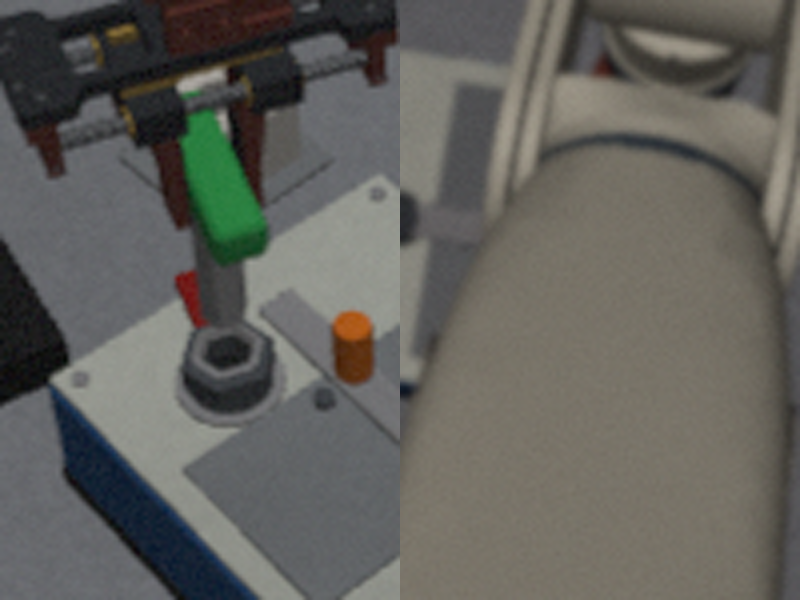

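```bash
python3 - <<'E'
from h import *
import pickle
a,b=pickle.load(open("c2.pkl","rb"))
U,V,F=185,200,9
im=cv2.resize(a["image"][V:V+65,U:U+80],None,fx=F,fy=F,interpolation=cv2.INTER_CUBIC)
def poly(pts,col):
    q=np.array([((proj(a,p)-[U,V])+.5)*F-.5 for p in pts]);cv2.polylines(im,[q.round().astype(int)],True,col,1)
def hexa(x,y,z,af,yaw): 
    r=af/np.sqrt(3);return [(x+r*np.cos(yaw+np.pi/6+k*np.pi/3),y+r*np.sin(yaw+np.pi/6+k*np.pi/3),z) for k in range(6)]
poly(hexa(626.5,-109.1,153,22,1.10),(255,255,0));poly(hexa(626.5,-109.1,150,18,1.10),(0,255,255))
x,y=626.5,-109.1
poly(hexa(x,y,126,28.6,1.10),(255,0,255));poly([(x+24*np.cos(t),y+24*np.sin(t),126) for t in np.linspace(0,6.28,40)],(0,255,0))
cv2.imwrite("pics/c3.png",im)
for d in((0,0,0),(1,0,0),(0,1,0)):print(proj(a,np.array([x,y,126])+d))
E
```

```text
[221.80588859 226.96101824]
[221.4779416  227.23889166]
[222.14493008 227.19873194]
```

View pics/c3.png

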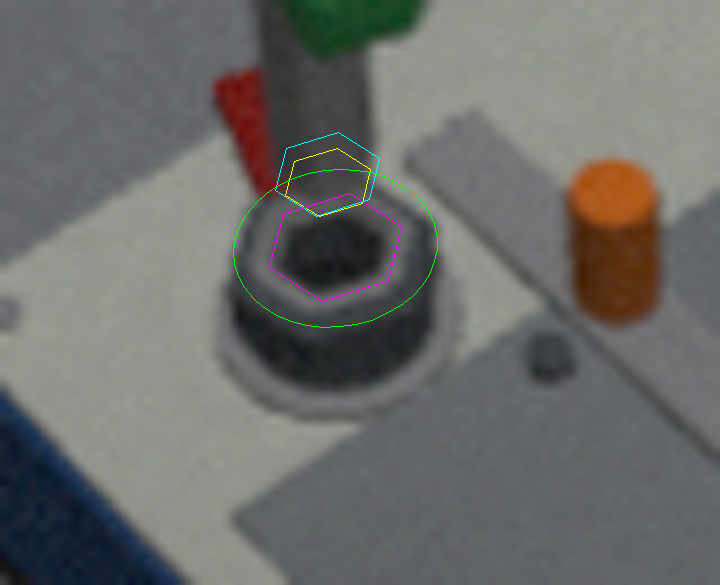

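The scene overlay shows the shank about 0.5 px left of the socket mouth and the mouth's yaw matching. I shift about 0.8 mm and descend slowly.

Call:
{"op": "step_arm", "data": {
  "rows": [
    [[0, -0.02, 0.25], 0],
    [[0, 0, 0.25], 0],
    [[0, 0, 0.1], 0],
    [[0, 0, 0], 0]
  ]
}}

```text
time_s: 10.88
ee_pos: [624.4, -109.5, 212.6]
ee_rot: [[0.456, 0.89, -0.003], [0.89, -0.456, 0.001], [-0.001, -0.003, -1.0]]
force: [-0.1, 0.9, -1.7]
grip_width: 27.7
```

Call:
{"op": "step_arm", "data": {
  "rows": [
    [[0, 0, 0.08], 0],
    [[0, 0, 0.08], 0],
    [[0, 0, 0], 0],
    [[0, 0, 0], 0]
  ]
}}

```text
time_s: 11.22
ee_pos: [626.1, -109.1, 208.3]
ee_rot: [[0.455, 0.89, 0.0], [0.89, -0.455, -0.0], [0.0, 0.0, -1.0]]
force: [0.4, -0.1, -2.4]
grip_width: 27.9
```

Call:
{"op": "step_arm", "data": {
  "rows": [
    [[0, 0, 0.08], 0],
    [[0, 0, 0.06], 0],
    [[0, 0, 0], 0],
    [[0, 0, 0], 0]
  ]
}}

```text
time_s: 11.55
ee_pos: [626.9, -109.0, 202.9]
ee_rot: [[0.455, 0.89, 0.002], [0.89, -0.455, -0.0], [0.001, 0.002, -1.0]]
force: [5.3, 0.9, -2.5]
grip_width: 27.6
```

Call:
{"op": "step_arm", "data": {
  "rows": [
    [[0, 0, 0.06], 0],
    [[0, 0, 0.06], 0],
    [[0, 0, 0], 0],
    [[0, 0, 0], 0]
  ]
}}

```text
time_s: 11.88
ee_pos: [626.9, -109.1, 197.9]
ee_rot: [[0.455, 0.89, 0.002], [0.89, -0.455, -0.0], [0.001, 0.002, -1.0]]
force: [6.7, 1.4, -2.5]
grip_width: 27.9
```

Call:
{"op": "step_arm", "data": {
  "rows": [
    [[0.01, 0.02, 0.06], 0],
    [[0, 0, 0.06], 0],
    [[0, 0, 0], 0],
    [[0, 0, 0], 0]
  ]
}}

```text
time_s: 12.22
ee_pos: [627.1, -109.2, 192.7]
ee_rot: [[0.455, 0.89, 0.001], [0.89, -0.455, -0.0], [0.0, 0.001, -1.0]]
force: [5.4, 0.4, -2.7]
grip_width: 27.5
```

Call:
{"op": "step_arm", "data": {
  "rows": [
    [[0, 0, 0.03], 0],
    [[0, 0, 0.03], 0],
    [[0, 0, 0], 0],
    [[0, 0, 0], 0]
  ]
}}

```text
time_s: 12.55
ee_pos: [627.3, -109.2, 192.5]
ee_rot: [[0.455, 0.89, 0.001], [0.89, -0.455, -0.0], [0.001, 0.001, -1.0]]
force: [1.0, 2.7, 11.9]
grip_width: 27.9
```

Call:
{"op": "step_arm", "data": {
  "rows": [
    [[0, 0, 0], 0],
    [[0, 0, 0], 0.5],
    [[0, 0, 0], 0.8],
    [[0, 0, 0], 0.8],
    [[0, 0, 0], 0.8],
    [[0, 0, 0], 0.8],
    [[0, 0, 0], 0.8],
    [[0, 0, 0], 0.8]
  ],
  "force": 60
}}

```text
time_s: 13.22
ee_pos: [628.1, -109.0, 192.5]
ee_rot: [[0.806, 0.591, 0.003], [0.591, -0.806, -0.0], [0.003, 0.002, -1.0]]
force: [3.1, 2.9, 8.5]
grip_width: 27.7
```

```bash
python3 -c "
from h import *
s=env.sense();print(s['torque'],s['force'],s['q'],np.arctan2(s['ee_rot'][1,0],s['ee_rot'][0,0]))"
```

```text
[ 0.58622395 -0.9006695   0.24423161] [3.13000964 2.90512929 8.46016011] [-1.90760119e-01  4.73379100e-01  1.62595267e+00  5.50189393e-04
  1.03906877e+00  7.47116886e-01] 0.6326436621402489
```

Call:
{"op": "step_arm", "data": {
  "rows": [
    [[0, 0, 0], 0.8],
    [[0, 0, 0], 0.8],
    [[0, 0, 0], 0.8],
    [[0, 0, 0], 0.8],
    [[0, 0, 0], 0.8],
    [[0, 0, 0], 0.8],
    [[0, 0, 0], 0.8],
    [[0, 0, 0], 0.5]
  ]
}}

```text
time_s: 13.88
ee_pos: [628.3, -109.3, 192.5]
ee_rot: [[0.995, 0.1, 0.004], [0.1, -0.995, -0.001], [0.004, 0.001, -1.0]]
force: [3.8, 1.7, 8.5]
grip_width: 28.1
```

Call:
{"op": "step_arm", "data": {
  "rows": [
    [[0, 0, 0], 0.5],
    [[0, 0, 0], 0.5],
    [[0, 0, 0], 0]
  ]
}}

```text
time_s: 14.13
ee_pos: [628.3, -109.4, 192.5]
ee_rot: [[1.0, 0.014, 0.004], [0.014, -1.0, -0.001], [0.004, 0.001, -1.0]]
force: [3.1, 1.0, 8.7]
grip_width: 27.8
```

```bash
python3 -c "
from h import *
s=env.sense();print(s['torque'],s['force'],s['q'][5],np.arctan2(s['ee_rot'][1,0],s['ee_rot'][0,0]))"
```

```text
[ 0.34472007 -1.05323524  0.12462995] [3.06534291 1.03406136 8.73570602] 1.365735891622714 0.01402576038180389
```

Call:
{"op": "step_arm", "data": {
  "rows": [
    [[0, 0, 0], 0.5],
    [[0, 0, 0], 0.5],
    [[0, 0, 0], 0]
  ]
}}

```text
time_s: 14.38
ee_pos: [628.4, -109.4, 192.5]
ee_rot: [[0.997, -0.073, 0.004], [-0.073, -0.997, -0.001], [0.004, 0.001, -1.0]]
force: [3.1, 0.3, 8.3]
grip_width: 27.5
```

```bash
python3 -c "
from h import *
s=env.sense();print(s['torque'],s['force'],s['q'][5],np.arctan2(s['ee_rot'][1,0],s['ee_rot'][0,0]))"
```

```text
[ 0.27991981 -1.02835264  0.14703211] [3.08955524 0.30166596 8.31497308] 1.4529117045376523 -0.07312571826363667
```

Call:
{"op": "step_arm", "data": {
  "rows": [
    [[0, 0, 0], 0.5],
    [[0, 0, 0], 0.4],
    [[0, 0, 0], 0]
  ]
}}

```text
time_s: 14.63
ee_pos: [628.3, -109.5, 192.5]
ee_rot: [[0.989, -0.151, 0.004], [-0.151, -0.989, -0.001], [0.004, 0.0, -1.0]]
force: [3.4, 1.2, 8.6]
grip_width: 27.5
```

```bash
python3 -c "
from h import *
s=env.sense();print(s['torque'],s['force'],s['q'][5],np.arctan2(s['ee_rot'][1,0],s['ee_rot'][0,0]))"
```

```text
[ 0.28014815 -1.08370896  0.13118384] [3.38083327 1.16025754 8.56857744] 1.5310176955347112 -0.15121373658207268
```

Call:
{"op": "step_arm", "data": {
  "rows": [
    [[0, 0, 0], 0.3],
    [[0, 0, 0], 0.3],
    [[0, 0, 0], 0]
  ]
}}

```text
time_s: 14.88
ee_pos: [628.3, -109.5, 192.5]
ee_rot: [[0.979, -0.202, 0.004], [-0.202, -0.979, -0.001], [0.004, 0.0, -1.0]]
force: [3.9, 0.4, 8.9]
grip_width: 27.9
```

```bash
python3 -c "
from h import *
s=env.sense();print(s['torque'],s['force'],s['q'][5],np.arctan2(s['ee_rot'][1,0],s['ee_rot'][0,0]))
c=cap('scene');cv2.imwrite('pics/c4.png',cv2.resize(c['image'][140:290,165:265],None,fx=4,fy=4,interpolation=cv2.INTER_CUBIC))"
```

```text
[ 0.18234102 -1.08520045  0.19024681] [3.90444542 0.36430452 8.9329475 ] 1.5828880238953797 -0.20303873560098112
```

View pics/c4.png

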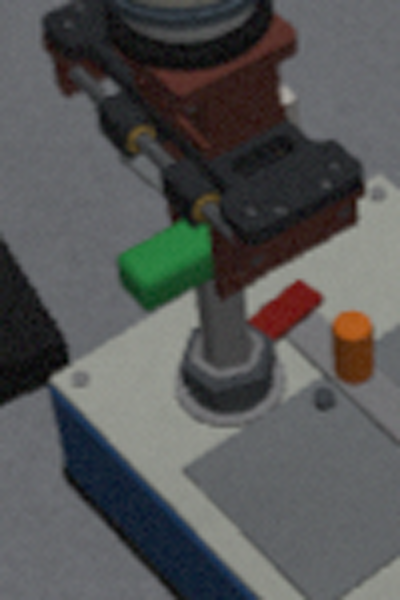

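The tab, from crop (255,325) to (315,295), now lies across the bar's end. I keep turning until the torque shows the stop.

Call:
{"op": "step_arm", "data": {
  "rows": [
    [[0, 0, 0], 0.3],
    [[0, 0, 0], 0.3],
    [[0, 0, 0], 0]
  ]
}}

```text
time_s: 15.18
ee_pos: [628.3, -109.5, 192.5]
ee_rot: [[0.968, -0.253, 0.004], [-0.253, -0.968, -0.001], [0.004, -0.0, -1.0]]
force: [3.7, 0.8, 7.2]
grip_width: 27.9
```

```bash
cat > st.py <<'E'
from h import *
s=env.sense();print(s['torque'],s['force'],s['q'][5],np.arctan2(s['ee_rot'][1,0],s['ee_rot'][0,0]))
c=cap('scene')
h=cv2.cvtColor(c["image"],cv2.COLOR_BGR2HSV)[205:235,215:255].astype(int)
m=((h[...,0]<4)|(h[...,0]>174))&(h[...,1]>120)&(h[...,2]>60);v,u=np.nonzero(m)
w=np.array([atz(c,a+215,b+205,120)[:2] for a,b in zip(u,v)]);r=cv2.minAreaRect(w.astype(np.float32));print(len(u),r,w.mean(0), np.arctan2(*(w.mean(0)-[627.5,-109.2])[::-1]))
E
python3 st.py
```

```text
[ 0.15772705 -1.11805176  0.14454685] [3.7372628  0.75535091 7.1937384 ] 1.6352099210286515 -0.25539011376521925
132 ((583.0026245117188, -106.2176513671875), (20.741662979125977, 39.548240661621094), 85.94869995117188) [ 583.2996036  -106.20142193] 3.0738559177403717
```

Call:
{"op": "step_arm", "data": {
  "rows": [
    [[0, 0, 0], 0.3],
    [[0, 0, 0], 0.3],
    [[0, 0, 0], 0]
  ]
}}

```text
time_s: 15.48
ee_pos: [628.3, -109.5, 192.5]
ee_rot: [[0.953, -0.303, 0.004], [-0.303, -0.953, -0.001], [0.004, -0.0, -1.0]]
force: [4.5, -0.2, 8.3]
grip_width: 27.6
```

```bash
python3 st.py
```

```text
[ 0.06339346 -1.08368086  0.19336051] [ 4.54170063 -0.24672805  8.31360013] 1.6876148452728035 -0.3077463347967332
132 ((583.3353271484375, -103.67595672607422), (20.38890838623047, 39.19761657714844), 82.84964752197266) [ 583.86247709 -103.78814584] 3.0182043104632745
```

Call:
{"op": "step_arm", "data": {
  "rows": [
    [[0, 0, 0], 0.3],
    [[0, 0, 0], 0.3],
    [[0, 0, 0], 0]
  ]
}}

```text
time_s: 15.78
ee_pos: [628.3, -109.6, 192.5]
ee_rot: [[0.936, -0.352, 0.004], [-0.352, -0.936, -0.001], [0.004, -0.0, -1.0]]
force: [3.6, -0.1, 8.6]
grip_width: 27.8
```

```bash
python3 st.py
```

```text
[ 0.12007576 -1.08752035  0.2787992 ] [ 3.57263626 -0.09959876  8.61542068] 1.739658866230746 -0.35971863511390445
135 ((583.2802124023438, -102.9957046508789), (20.438701629638672, 39.35966110229492), 82.38914489746094) [ 583.77909222 -103.01573834] 3.0010762319155884
```

Call:
{"op": "step_arm", "data": {
  "rows": [
    [[0, 0, 0], 0.3],
    [[0, 0, 0], 0.3],
    [[0, 0, 0], 0]
  ]
}}

```text
time_s: 16.08
ee_pos: [628.3, -109.6, 192.5]
ee_rot: [[0.917, -0.4, 0.004], [-0.4, -0.917, -0.001], [0.004, -0.0, -1.0]]
force: [4.7, -0.3, 8.1]
grip_width: 27.6
```

```bash
python3 st.py
```

```text
[ 0.13076383 -1.03330759  0.6398661 ] [ 4.74077015 -0.26505432  8.12724969] 1.7914685948188016 -0.4112429923451747
134 ((583.2846069335938, -102.96286010742188), (20.37240982055664, 39.35966110229492), 82.38914489746094) [ 583.8781154  -102.95168029] 2.999322194696809
```

The tab has stopped moving at about 3.00 rad and the torque rose from 0.28 to 0.64 N m, so the screw is at its stop. I relax the twist to about zero torque, staying inside the play, before pulling out.

Call:
{"op": "step_arm", "data": {
  "rows": [
    [[0, 0, 0], -0.4],
    [[0, 0, 0], -0.4],
    [[0, 0, 0], 0]
  ]
}}

```text
time_s: 16.38
ee_pos: [628.3, -109.6, 192.5]
ee_rot: [[0.943, -0.334, 0.004], [-0.334, -0.943, -0.001], [0.004, -0.0, -1.0]]
force: [3.3, 0.5, 7.9]
grip_width: 27.8
```

```bash
python3 st.py
```

```text
[ 0.19918795 -1.08161164 -0.07097011] [3.31744988 0.50261122 7.91333309] 1.7198868136322114 -0.3402489780567448
130 ((583.21142578125, -104.88099670410156), (20.611608505249023, 39.07881546020508), 84.46891021728516) [ 583.69722087 -104.67568672] 3.0386693593838143
```

Call:
{"op": "step_arm", "data": {
  "rows": [
    [[0, 0, -0.03], -0.4],
    [[0, 0, 0], -0.4],
    [[0, 0, 0], 0]
  ]
}}

```text
time_s: 16.68
ee_pos: [627.9, -109.5, 192.6]
ee_rot: [[0.964, -0.267, 0.003], [-0.267, -0.964, -0.001], [0.003, -0.0, -1.0]]
force: [5.3, 0.0, 1.9]
grip_width: 28.0
```

```bash
python3 st.py
```

```text
[ 0.12727662 -1.49298033  0.05094615] [5.32684776 0.00552038 1.87042005] 1.6497860540464653 -0.27012212007895575
132 ((583.351318359375, -104.89453125), (20.611608505249023, 39.359886169433594), 84.46891021728516) [ 583.54774567 -104.64249379] 3.038269703742773
```

Call:
{"op": "step_arm", "data": {
  "rows": [
    [[0.02, 0, -0.1], 0],
    [[0, 0, -0.2], 0],
    [[0, 0, -0.2], 0],
    [[0, 0, -0.3], 0],
    [[0, 0, -0.4], 0],
    [[0, 0, 0], 0]
  ]
}}

```text
time_s: 17.23
ee_pos: [627.9, -109.7, 242.6]
ee_rot: [[0.963, -0.269, 0.002], [-0.269, -0.963, -0.001], [0.002, 0.0, -1.0]]
force: [1.1, -1.3, -1.7]
grip_width: 27.9
```

```bash
python3 st.py
```

```text
[ 0.0284401  -0.05414634  0.0280101 ] [ 1.05166466 -1.3083416  -1.7450566 ] 1.651515641277487 -0.2719636344347768
130 ((583.2597045898438, -104.71922302246094), (20.854047775268555, 39.09062194824219), 84.93760681152344) [ 583.58064874 -104.67107628] 3.038836752289152
```

Call:
{"op": "step_arm", "data": {
  "rows": [
    [[0, 0, 0], -1],
    [[0, 0, 0], -1],
    [[0, 0, 0], -1],
    [[0, 0, 0], -1],
    [[0, 0, 0], -1],
    [[0, 0, 0], -1],
    [[0, 0, 0], -1],
    [[0, 0, 0], -1]
  ]
}}

```text
time_s: 17.95
ee_pos: [626.3, -109.3, 238.5]
ee_rot: [[0.909, 0.417, -0.003], [0.417, -0.909, 0.0], [-0.003, -0.002, -1.0]]
force: [-0.5, -0.3, -1.4]
grip_width: 27.8
```

Call:
{"op": "step_arm", "data": {
  "rows": [
    [[0, 0, 0], -1],
    [[0, 0, 0], -0.5],
    [[-0.9, 0.22, 0], 0],
    [[-0.9, 0.22, 0], 0],
    [[-0.9, 0.22, 0], 0],
    [[-0.9, 0.22, 0], 0],
    [[-0.9, 0.22, 0], 0],
    [[-0.9, 0.22, 0], 0]
  ]
}}

```text
time_s: 18.62
ee_pos: [469.7, -268.8, 238.8]
ee_rot: [[0.849, 0.529, -0.002], [0.529, -0.849, 0.001], [-0.001, -0.002, -1.0]]
force: [0.2, -0.8, -1.7]
grip_width: 27.7
```

Call:
{"op": "step_arm", "data": {
  "rows": [
    [[-0.43, 0.11, 0], 0],
    [[-0.43, 0.11, 0], 0],
    [[0, 0, 0], 0],
    [[0, 0, 0], 0]
  ]
}}

```text
time_s: 18.95
ee_pos: [446.5, -294.0, 239.2]
ee_rot: [[0.85, 0.527, -0.002], [0.527, -0.85, 0.001], [-0.001, -0.002, -1.0]]
force: [-0.0, 1.0, -2.7]
grip_width: 27.7
```

Call:
{"op": "step_arm", "data": {
  "rows": [
    [[0.01, 0.025, 0.5], 0],
    [[0, 0, 0.8], 0],
    [[0, 0, 0.6], 0],
    [[0, 0, 0.2], 0],
    [[0, 0, 0], 0],
    [[0, 0, 0], 0]
  ]
}}

```text
time_s: 19.45
ee_pos: [449.1, -294.2, 156.0]
ee_rot: [[0.848, 0.529, -0.0], [0.529, -0.848, 0.0], [-0.0, -0.001, -1.0]]
force: [0.2, -0.7, -1.6]
grip_width: 27.9
```

Call:
{"op": "step_arm", "data": {
  "rows": [
    [[0, 0, 0.1], 0],
    [[0, 0, 0.1], 0],
    [[0, 0, 0.1], 0],
    [[0, 0, 0], 0]
  ]
}}

```text
time_s: 19.78
ee_pos: [448.4, -294.6, 143.7]
ee_rot: [[0.849, 0.529, -0.0], [0.529, -0.849, 0.0], [-0.0, -0.0, -1.0]]
force: [-0.8, 1.0, -1.8]
grip_width: 27.7
```

Call:
{"op": "step_arm", "data": {
  "rows": [
    [[0, 0, 0.2], 0],
    [[0, 0, 0.2], 0],
    [[0, 0, 0.2], 0],
    [[0, 0, 0.2], 0],
    [[0, 0, 0.1], 0],
    [[0, 0, 0], 0],
    [[0, 0, 0], 0]
  ]
}}

```text
time_s: 20.37
ee_pos: [448.3, -294.5, 107.4]
ee_rot: [[0.849, 0.529, -0.001], [0.529, -0.849, 0.001], [-0.0, -0.001, -1.0]]
force: [-0.0, -0.8, -2.2]
grip_width: 27.5
```

Call:
{"op": "step_arm", "data": {
  "rows": [
    [[0, 0, 0.04], 0],
    [[0, 0, 0.04], 0],
    [[0, 0, 0.03], 0],
    [[0, 0, 0], 0],
    [[0, 0, 0], 0]
  ]
}}

```text
time_s: 20.78
ee_pos: [448.5, -294.7, 103.5]
ee_rot: [[0.849, 0.529, 0.0], [0.529, -0.849, -0.0], [0.0, 0.0, -1.0]]
force: [1.1, -0.1, -1.8]
grip_width: 27.9
```

Call:
{"op": "step_arm", "data": {
  "rows": [
    [[0, 0, 0.02], 0],
    [[0, 0, 0.02], 0],
    [[0, 0, 0], 0],
    [[0, 0, 0], 0]
  ]
}}

```text
time_s: 21.12
ee_pos: [448.7, -294.8, 102.6]
ee_rot: [[0.849, 0.529, 0.0], [0.529, -0.849, -0.0], [0.0, 0.001, -1.0]]
force: [-0.1, 1.1, 5.0]
grip_width: 27.2
```

Call:
{"op": "step_arm", "data": {
  "rows": [
    [[0, 0, 0], 0],
    [[0, 0, 0], 0],
    [[0, 0, 0], 0],
    [[0, 0, 0], 0],
    [[0, 0, 0], 0],
    [[0, 0, 0], 0],
    [[0, 0, 0], 0],
    [[0, 0, 0], 0]
  ],
  "gripper": -1
}}

```text
time_s: 21.78
ee_pos: [448.4, -294.7, 101.8]
ee_rot: [[0.849, 0.529, -0.0], [0.529, -0.849, 0.0], [-0.0, -0.0, -1.0]]
force: [0.3, -0.6, 0.6]
grip_width: 77.3
```

Call:
{"op": "step_arm", "data": {
  "rows": [
    [[0, 0, -0.2], 0],
    [[0, 0, -0.5], 0],
    [[0, 0, -0.8], 0],
    [[0, 0, -0.9], 0],
    [[0, 0, -0.9], 0],
    [[0, 0, -0.9], 0],
    [[0, 0, -0.8], 0],
    [[0, 0, 0], 0]
  ]
}}

```text
time_s: 22.45
ee_pos: [451.2, -296.5, 309.5]
ee_rot: [[0.849, 0.529, 0.01], [0.529, -0.849, -0.007], [0.005, 0.011, -1.0]]
force: [1.0, -0.7, -0.1]
grip_width: 87.8
```

Call:
{"op": "step_arm", "data": {
  "rows": [
    [[-0.9, 0.25, 0], 0],
    [[-0.9, 0.25, 0], 0],
    [[-0.9, 0.25, 0], 0],
    [[-0.9, 0.25, 0], 0],
    [[-0.9, 0.25, 0], 0],
    [[-0.9, 0.25, 0], 0],
    [[-0.9, 0.25, 0], 0],
    [[-0.9, 0.25, 0], 0]
  ]
}}

```text
time_s: 23.12
ee_pos: [244.7, -515.8, 302.1]
ee_rot: [[0.849, 0.529, 0.0], [0.529, -0.849, -0.0], [0.0, 0.0, -1.0]]
force: [0.8, -1.4, 0.1]
grip_width: 88.0
```

Call:
{"op": "step_arm", "data": {
  "rows": [
    [[-0.9, 0.25, 0], 0],
    [[-0.9, 0.25, 0], 0],
    [[-0.9, 0.25, 0], 0],
    [[0, 0, 0], 0],
    [[0, 0, 0], 0],
    [[0, 0, 0], 0]
  ]
}}

```text
time_s: 23.62
ee_pos: [170.6, -596.7, 301.5]
ee_rot: [[0.849, 0.528, 0.0], [0.528, -0.849, 0.001], [0.001, -0.001, -1.0]]
force: [0.1, -0.0, 0.0]
grip_width: 88.0
```

```bash
python3 - <<'E'
from h import *
a=cap("scene");b=cap("top")
x=cv2.resize(a["image"][110:310,150:350],None,fx=2,fy=2,interpolation=cv2.INTER_CUBIC);y=cv2.resize(b["image"][115:265,200:390],None,fx=2.0,fy=2.0,interpolation=cv2.INTER_CUBIC)
y=cv2.copyMakeBorder(y,0,100,0,0,cv2.BORDER_CONSTANT)
cv2.imwrite("pics/c5.png",np.hstack([x,y]))
E
python3 st.py
```

```text
[-0.03337447 -0.02083571 -0.06148669] [-0.42890992 -0.1609668   0.53657695] -0.297814978241476 0.5583256898849426
131 ((583.414306640625, -104.73291778564453), (20.854047775268555, 39.4009895324707), 84.93760681152344) [ 583.95843715 -104.75227284] 3.039796732829611
```

View pics/c5.png

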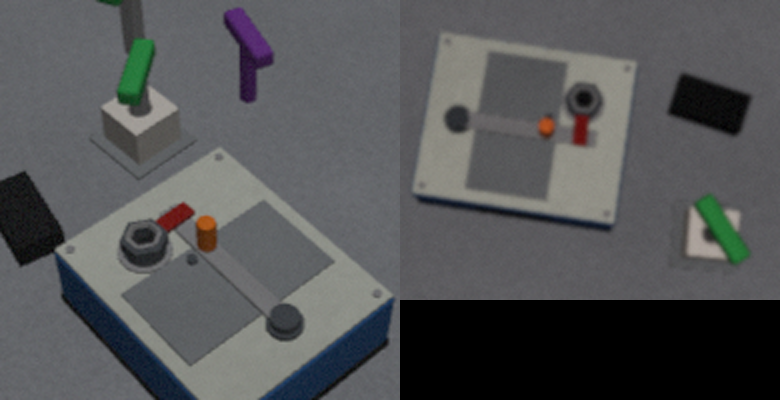

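The tab (top crop about (581,130)) lies across the hasp bar's end. The hasp is closed and the key is down in its stand as at the start (crossbar centre about (722,229)). The box is where it was.

```bash
python3 -c "
from h import *
print(env.hand_in())"
```

```text
the job is handed in; nothing more can be done
None
```

I locked the chest and handed the job in at about 24 s of the 64 s allowed; no verdict was reported.

- **Hasp:** I swung the bar by the orange knob until it met its stop (about 16 N push). The last pictures show it still closed.
- **Lock screw:** I pushed the small green key down to the socket floor before turning. I then turned it clockwise until the torque rose from 0.28 to 0.64 N m and the tab stopped moving. It sprang back about 2 degrees when I eased off, then stayed still through pulling the key out and to the end.
- **Key:** It went back into its stand to the same depth as at the start (arm 102.6 mm on floor contact, 102.7 when gripped) and stands upright in the last pictures.
- **Bystanders:** The black box looks unmoved. I never went near the bottle or beaker, but the final pictures were cropped and do not show them.

**A check that disagreed:** the picture-based tab angle is about 0.12 rad beyond the 1.4 rad I expected from my fit of the chest's yaw. I put that down to my rough angle measurements and relied on the torque rise and the tab no longer moving.

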